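# Find the full finds box by hefting and weigh it

## Robot

A 7-joint arm with a two-finger parallel gripper is mounted at the origin on the work surface. World frame = base frame: x ahead of the robot, y to its left, z up, the work surface at z = 0. Lengths are in m, angles in rad, forces in N, time in s.
With the tool pointing down it reaches from about 0.425 to 0.875 m from the base axis. Payload 4.7 kg.
Tool frame: the origin (TCP) lies between the finger pads; the fingertips stand 11 mm ahead of it and the grasp point (between the pads) lies 8 mm behind it; z points along the fingers, y is the line along which they close (so a half turn about z gives the same grasp; the last joint's range is limited). The gripper opens to 87 mm and grips with 3 to 60 N. Pads are 19 mm wide; open, the fingers measure 117 mm over their backs; the gripper's body (75 mm by 190 mm) begins 51 mm behind the grasp point.
Start: joints at [-1.156, 0.321, -0.07, 1.45, 0.023, 1.371, -0.057], TCP at [0.254, 0.598, 0.234] pointing down, gripper open.
Joint ranges: [-2.86, 2.86], [-0.3, 2.09], [-1.38, 1.24], [0.06, 2.45], [-1.56, 4.7], [0.09, 2.05], [-2.69, 2.69]. Speed limits (rad/s): [2.57, 2.57, 3.14, 3.14, 3.14, 3.14, 3.14].

## Interface

Orientations are given as a rotation vector (axis times angle).
In Python, from bench import ctrl gives the robot as it stands. The module is installed in compiled form; this text tells all that it offers.
- The arm moves only by the shell command python3 -m inch 'ROWS' [FORCE]. ROWS is JSON, a list of rows, each an object with "slide": the shift along the tool's x, y, z scaled (see below), a list of three; "angular": the turn, a rotation vector about the tool's x, y, z scaled (see below), a list of three; "claw": the opening, from -1 (shut) to 1 (fully open). In form: [{"slide": [tx, ty, tz], "angular": [rx, ry, rz], "claw": claw}, ...]. A call has 1 to 10 rows; each row is the pose to reach, as a shift and turn from the pose commanded when the call began, along the tool's axes at that moment; what a row does not reach only later rows make up. The controller multiplies each number of a shift by 0.25 m and each number of a turn by 30 degrees. A row lasts 1/10 s, in which the tool goes at most 50 mm and 8.59 degrees, less where a joint would pass 70% of its speed; a pose out of reach is approached as far as the arm can. A call with a number of a shift or a turn outside -1 to 1 is refused whole. A call with a gripper value outside its range is refused whole. The fingers move at their own pace and stop on an object; FORCE is the grip in N (left out, the last holds). Time passes only in rows, so rows that repeat a pose let the fingers close. It gives the time, the measured TCP pose, the force, the opening and the grip force at its end, in the units of the state.
- ctrl.get_state(): the state, without advancing time (a new reading comes with each control period).
- ctrl.get_image(name): name is "side" or "top" or "wrist"; returns a dict with "color" (420x560x3 uint8, red, green, blue), "depth" (420x560 float32, m along the optical axis (not along the pixel's ray), 0 where there is no reading), "camera_matrix" (3x3 intrinsics, pixels), "dist_coeffs" ([k1, k2, p1, p2, k3] as OpenCV has them; the pictures are not rectified), "extrinsics" (4x4, takes a point from camera to world coordinates); the wrist camera has in their place "tool_from_camera" (4x4, takes a point from camera to tool coordinates, whose origin is the TCP and whose axes are the flange's). Camera axes: x right, y up, looking along -z (the intrinsics and any distortion apply to the point x, -y, -z); pixel columns grow to the right and rows downward; lengths in m; the calibration is good to about 2 mm. A picture is of the moment at which its call begins: read the wrist's pose just before it.
- ctrl.close_job(): hands the job in; it is judged then, once.
Trained networks look in the newest picture that a camera, given by its name, has taken for a name from the list of things; names that differ only in an ending like _2 or _b are one class to them, and where a whole thing is asked for, a point or a joint stands for the part that bears it (a point fixed in the world has none). Each returns a list of dicts, best first, with "confidence" (0 to 1); they miss things now and then, are a little off and sometimes report something else, mostly with a low value. They report only what shows in the picture. A call takes as long as a camera call.
- ctrl.find_in(query, camera): "bbox" ([centre column, centre row, width, height] in pixels, round what is visible of it).
- ctrl.outline_of(query, camera): "mask" (420x560 bool, what is visible of it) and "bbox" ([centre column, centre row, width, height] in pixels, round what is visible of it).
The state is a dict: "time": time; "joint_positions": joint angles; "qd": joint speeds; "joint_torque": joint torques, N m; "position": TCP position; "tool_rot": TCP orientation; "ft_force": force on the tool from outside, world axes, zero at the start; "torque": the same for the moment, N m; "grip_width": opening from 0.0 (shut) to 1.0 (fully open); "grip_force": force on a finger pad.
Only numpy, scipy, OpenCV 4.12 (cv2) and the standard library are available. Lean on these libraries where they do the work, as an engineer would, in place of code of your own. Each camera call takes 0.05 s, during which the arm holds its last target. There are 200 camera calls.

## Task

Only one of the three closed finds boxes holds a bronze find; the other two are empty, and they look alike. Lift each a few centimetres clear of the table in the order blue lid, yellow lid, green lid, hold it still a moment to feel its weight and put the empty ones back where they stood; then stand the heavy one upright in the middle of the scale's pan, lowering it gently so that the pan is never pushed down to its stop. Keep the boxes level and leave everything else on the table alone.

Things in the scene. Friction and masses are not known exactly. Their poses are not given: they have to be found in the camera images.
- box_blue: white opaque lidded finds box with a blue lid: 110 long (its x) x 54 wide (its y) x 52 mm high, smooth upright sides; origin at the centre of its underside, z up. It stands on the table. Weighs 0.12 to 0.18 kg if empty, 0.35 to 0.51 kg if it is the full one. Which one is full changes every time and cannot be seen. The contents can shift by 3 mm inside.
- box_yellow: white opaque lidded finds box with a yellow lid: 110 long (its x) x 54 wide (its y) x 52 mm high, smooth upright sides; origin at the centre of its underside, z up. It stands on the table. Weighs 0.12 to 0.18 kg if empty, 0.35 to 0.51 kg if it is the full one. Which one is full changes every time and cannot be seen. The contents can shift by 3 mm inside.
- box_green: white opaque lidded finds box with a green lid: 110 long (its x) x 54 wide (its y) x 52 mm high, smooth upright sides; origin at the centre of its underside, z up. It stands on the table. Weighs 0.12 to 0.18 kg if empty, 0.35 to 0.51 kg if it is the full one. Which one is full changes every time and cannot be seen. The contents can shift by 3 mm inside.
- scale: turquoise spring scale standing fixed on the table: housing 200 (its x) x 180 (its y) x 102 mm high, a dial with a red needle on its +x face (the needle turns as the pan sinks); origin at the centre of its underside, z up
- pan_centre (a point): centre of the top face of the scale's flat square steel pan (190 x 190 mm, no rim), 145 mm above the table when unloaded; moves with the pan; axes as the scale's
- scale_pan (a joint): how far the pan has sunk under load, m: 0 unloaded, hard stop at 0.028. Spring of 350 N/m (1 N sinks it 2.9 mm), damped: an empty box sinks it 3 to 5 mm, the full one 9.5 to 14.5 mm
- bottle_a: clear bottle, blue cap, 64 mm diameter, 150 mm tall; bystander, origin at or near the centre of its underside
- bottle_b: clear bottle without label, blue cap, 64 mm diameter, 150 mm tall; bystander, origin at or near the centre of its underside
- bowl_blue: small blue ceramic bowl, 100 mm across, 45 mm high; bystander, origin at or near the centre of its underside
- bowl_clay: small terracotta bowl, 110 mm across, 50 mm high; bystander, origin at or near the centre of its underside
- brush: brush lying flat, 180 mm long; bystander, origin at or near the centre of its underside
- sherd: flat terracotta sherd, about 80 mm, 10 mm thick; bystander, origin at or near the centre of its underside

How it is judged:
By the outcome, as a careful person would: the job done as asked, in the order asked, and still so for the second after the job is handed in, with the robot touching nothing.
It also fails if it takes over 72 s, if anything falls off the work surface, if the arm or the gripper's body presses on something with over 40 N, if the wrist force passes 120 N, or if a joint passes its speed limit or range.

## Working session

There is one attempt and no reset: what is moved stays moved. The work goes in short steps, Python scripts to look and compute and a shell command to move; the robot and the scene stay as the last step left them, time stands still between calls to the robot, and variables do not carry over. Pictures are saved under pics/ and viewed, at most 10 in all, crops included, and the job is handed in when it is done.

```bash
mkdir -p pics; cat > h.py <<'E'
import numpy as np, cv2
from bench import ctrl
from scipy.spatial.transform import Rotation as R
def cloud(im, T):
    # world points for each pixel
    h,w=im["depth"].shape
    u,v=np.meshgrid(np.arange(w),np.arange(h))
    p=cv2.undistortPoints(np.stack([u,v],-1).reshape(-1,1,2).astype(float),np.array(im["camera_matrix"]),np.array(im["dist_coeffs"])).reshape(h,w,2)
    d=im["depth"]
    P=np.stack([p[...,0]*d,-p[...,1]*d,-d],-1)
    T=np.array(T)
    W=P@T[:3,:3].T+T[:3,3]
    W[d==0]=np.nan
    return W
E
python3 - <<'E'
from h import *
s=ctrl.get_state(); print({k:np.round(v,3) for k,v in s.items()})
for c in ["top","side"]:
    im=ctrl.get_image(c); cv2.imwrite(f"pics/{c}0.png",im["color"][...,::-1])
    W=cloud(im,im["extrinsics"]); np.save(f"{c}0.npy",W)
    for n in ["box_blue","box_yellow","box_green","scale","pan_centre","bottle_a","bowl_blue","bowl_clay","brush","sherd"]:
        for o in ctrl.outline_of(n,c)[:3]:
            q=W[o["mask"]]; q=q[~np.isnan(q[:,0])]
            if len(q)<10: continue
            print(c,n,round(o["confidence"],2),np.round(o["bbox"]),"med",np.round(np.median(q,0),3),"lo",np.round(np.percentile(q,2,axis=0),3),"hi",np.round(np.percentile(q,98,axis=0),3))
E
```

```text
{'time': np.float64(0.0), 'joint_positions': array([-1.156,  0.322, -0.07 ,  1.452,  0.023,  1.371, -0.057]), 'qd': array([ 0.001,  0.   ,  0.   ,  0.001, -0.001, -0.001, -0.   ]), 'joint_torque': array([ 0.0000e+00, -4.9127e+01, -4.0400e-01, -3.1252e+01, -6.4000e-02,
        4.4000e-02,  0.0000e+00]), 'position': array([0.253, 0.598, 0.232]), 'tool_rot': array([-6.250e-01, -3.078e+00,  3.000e-03]), 'ft_force': array([-0.783, -0.423,  0.687]), 'torque': array([ 0.01 , -0.044, -0.011]), 'grip_force': np.float64(0.0), 'grip_width': np.float64(0.999)}
top box_blue 0.96 [448. 238.  42.  54.] med [ 0.553 -0.283  0.052] lo [ 0.502 -0.319  0.005] hi [ 0.606 -0.258  0.056]
top box_yellow 0.87 [370. 270.  31.  54.] med [ 0.493 -0.124  0.052] lo [ 0.442 -0.154  0.008] hi [ 0.548 -0.098  0.056]
top box_yellow 0.58 [447. 237.  45.  54.] med [ 0.554 -0.284  0.052] lo [ 0.502 -0.321  0.007] hi [ 0.61  -0.257  0.056]
top box_green 0.94 [280. 257.  29.  55.] med [0.516 0.056 0.052] lo [0.464 0.029 0.024] hi [0.572 0.083 0.056]
top box_green 0.56 [102. 269. 117. 117.] med [0.493 0.394 0.145] lo [0.40
[... 2391 characters left out ...]
.003] hi [ 0.756 -0.073  0.052]
side brush 0.69 [201. 206.  77.  35.] med [0.449 0.172 0.017] lo [ 0.349  0.157 -0.001] hi [0.519 0.199 0.023]
side brush 0.22 [198. 107.  81.  59.] med [0.496 0.387 0.146] lo [0.406 0.299 0.142] hi [0.59  0.486 0.149]
side brush 0.16 [265. 302.  62.  40.] med [ 0.493 -0.141  0.051] lo [ 0.44  -0.157  0.004] hi [ 0.548 -0.102  0.056]
side sherd 0.78 [391. 324.  36.  31.] med [ 0.723 -0.259  0.01 ] lo [ 0.683 -0.287  0.005] hi [ 0.766 -0.235  0.014]
side sherd 0.62 [249. 234.  53.  39.] med [0.517 0.038 0.05 ] lo [0.464 0.024 0.002] hi [0.571 0.082 0.055]
side sherd 0.32 [200. 122.  92.  93.] med [0.492 0.332 0.144] lo [0.399 0.295 0.017] hi [0.587 0.482 0.149]
```

```bash
python3 - <<'E'
from h import *
for c in ["top","side"]:
    W=np.load(f"{c}0.npy").reshape(-1,3)
    for n,ctr,zr,hs in [("blue",(.555,-.287),(.046,.06),.085),("yellow",(.494,-.126),(.046,.06),.075),("green",(.517,.056),(.046,.06),.075),("pan",(.495,.393),(.138,.153),.15)]:
        m=(abs(W[:,0]-ctr[0])<hs)&(abs(W[:,1]-ctr[1])<hs)&(W[:,2]>zr[0])&(W[:,2]<zr[1])
        q=W[m]; r=cv2.minAreaRect(q[:,:2].astype(np.float32))
        (cx,cy),(a,b),t=r
        if a<b: a,b,t=b,a,t+90
        print(c,n,np.round([cx,cy,a,b],4),"long-axis deg",round((t+90)%180-90,1),"z",round(np.median(q[:,2]),4),len(q), "PCA mean",np.round(q[:,:2].mean(0),4))
E
```

```text
top blue [ 0.5561 -0.2912  0.1142  0.0558] long-axis deg 10.4 z 0.0528 1482 PCA mean [ 0.5555 -0.2905]
top yellow [ 0.4938 -0.1272  0.1132  0.0552] long-axis deg -3.7 z 0.0526 1470 PCA mean [ 0.4936 -0.1267]
top green [0.5182 0.0556 0.115  0.0539] long-axis deg -4.8 z 0.0523 1422 PCA mean [0.5175 0.0557]
top pan [0.4956 0.3953 0.1923 0.1896] long-axis deg 82.2 z 0.145 10286 PCA mean [0.4939 0.3937]
side blue [ 0.5576 -0.2921  0.1159  0.0562] long-axis deg 10.2 z 0.0526 1664 PCA mean [ 0.5557 -0.2938]
side yellow [ 0.4949 -0.1277  0.1154  0.0575] long-axis deg -4.1 z 0.0519 1354 PCA mean [ 0.4942 -0.1291]
side green [0.5194 0.0551 0.1151 0.0593] long-axis deg -5.2 z 0.0521 1022 PCA mean [0.5186 0.0536]
side pan [0.4995 0.3943 0.1983 0.1914] long-axis deg 82.5 z 0.1457 3892 PCA mean [0.4968 0.3888]
```

View pics/top0.png

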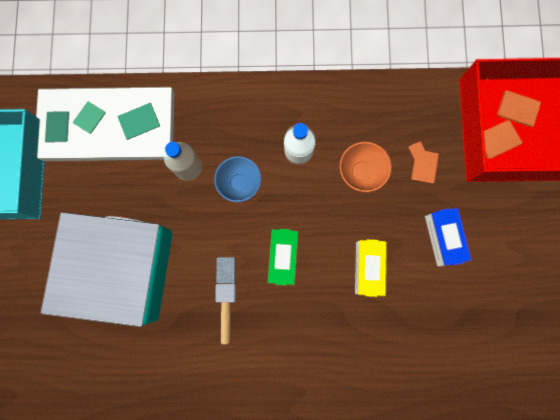

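View pics/side0.png

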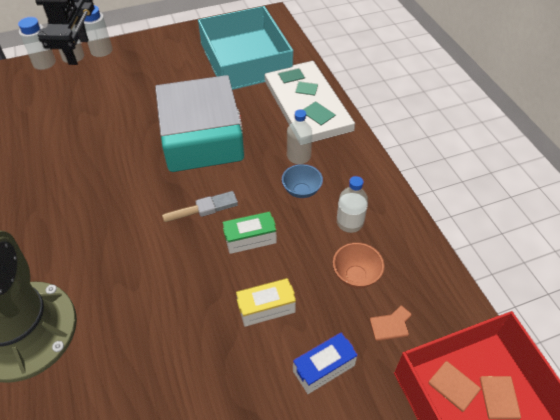

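```bash
cat >> h.py <<'E'
def plan(*targets):
    """targets: (x,y,z,long_axis_deg); prints scaled slide/turn in the present tool axes for each"""
    s=ctrl.get_state(); p=np.array(s["position"]); r=R.from_rotvec(s["tool_rot"])
    print("t",round(s["time"],2),"p",np.round(p,4),"f",np.round(s["ft_force"],2),"w",round(s["grip_width"],3),"gf",round(s["grip_force"],1),"q",np.round(s["joint_positions"],2))
    for x,y,z,a in targets:
        y0=np.deg2rad(a+90); ty=np.array([np.cos(y0),np.sin(y0),0]); tz=np.array([0,0,-1.])
        g=R.from_matrix(np.stack([np.cross(ty,tz),ty,tz],1))
        d=r.inv().apply(np.array([x,y,z])-p)/.25
        w=np.rad2deg((r.inv()*g).as_rotvec())/30
        print("slide",np.round(d,4),"angular",np.round(w,4))
E
python3 -m inch '[{"slide":[-1,-0.8,0],"angular":[0,0,-1],"claw":1},{"slide":[-1,-0.8,0],"angular":[0,0,-1],"claw":1},{"slide":[-1,-0.8,0],"angular":[0,0,-1],"claw":1},{"slide":[-1,-0.8,0],"angular":[0,0,-1],"claw":1},{"slide":[-1,-0.8,0],"angular":[0,0,-1],"claw":1},{"slide":[-1,-0.8,0],"angular":[0,0,-1],"claw":1},{"slide":[-1,-0.8,0],"angular":[0,0,-1],"claw":1},{"slide":[-1,-0.8,0],"angular":[0,0,-1],"claw":1}]'
python3 -c "
from h import *
plan((.5566,-.2915,.15,10.3))"
```

```text
time: 1.9
position: [0.4084, 0.3127, 0.2341]
tool_rot: [-0.181, 3.135, -0.001]
ft_force: [-0.1, 1.1, 0.5]
grip_width: 1.004
grip_force: 0.0
t 1.9 p [0.4084 0.3127 0.2341] f [-0.06  1.07  0.52] w 1.004 gf 0.0 q [-0.78  0.03  0.07  1.79 -0.    1.32  0.98]
slide [-0.3108 -2.4685  0.3383] angular [-0.0013  0.0025 -0.1235]
```

```bash
python3 -m inch '[{"slide":[-0.15,-1,0],"angular":[0,0,-0.1235],"claw":1},{"slide":[-0.15,-1,0],"angular":[0,0,-0.1235],"claw":1},{"slide":[-0.15,-1,0],"angular":[0,0,-0.1235],"claw":1},{"slide":[-0.15,-1,0],"angular":[0,0,-0.1235],"claw":1},{"slide":[-0.15,-1,0],"angular":[0,0,-0.1235],"claw":1},{"slide":[-0.15,-1,0],"angular":[0,0,-0.1235],"claw":1}]' >/dev/null
python3 -m inch '[{"slide":[-0.1,-1,0.1],"angular":[0,0,0],"claw":1},{"slide":[-0.1,-1,0.1],"angular":[0,0,0],"claw":1},{"slide":[-0.1,-1,0.1],"angular":[0,0,0],"claw":1},{"slide":[-0.1,-1,0.1],"angular":[0,0,0],"claw":1},{"slide":[-0.1,-1,0.1],"angular":[0,0,0],"claw":1},{"slide":[-0.1,-1,0.1],"angular":[0,0,0],"claw":1},{"slide":[-0.1,-1,0.1],"angular":[0,0,0],"claw":1}]' >/dev/null
python3 -c "
from h import *
plan((.5566,-.2915,.12,10.3),(.5566,-.2915,.024,10.3))"
```

```text
t 3.2 p [ 0.5452 -0.1675  0.208 ] f [0.11 1.4  0.25] w 1.002 gf 0.0 q [-0.26  0.18  0.58  1.71 -0.1   1.28  2.1 ]
slide [ 0.0466 -0.4962  0.3518] angular [ 0.0005 -0.0018  0.0121]
slide [ 0.0462 -0.4963  0.7358] angular [ 0.0005 -0.0018  0.0121]
```

```bash
python3 -m inch '[{"slide":[0.046,-0.496,0.35],"angular":[0,0,0.012],"claw":1},{"slide":[0.046,-0.496,0.35],"angular":[0,0,0.012],"claw":1},{"slide":[0.046,-0.496,0.35],"angular":[0,0,0.012],"claw":1},{"slide":[0.046,-0.496,0.35],"angular":[0,0,0.012],"claw":1},{"slide":[0.046,-0.496,0.35],"angular":[0,0,0.012],"claw":1}]'
python3 -c "
from h import *
plan((.5566,-.2915,.024,10.3))
s=ctrl.get_state(); p=s['position']; r=R.from_rotvec(s['tool_rot']).as_matrix()
im=ctrl.get_image('wrist'); T=np.eye(4);T[:3,:3]=r;T[:3,3]=p
W=cloud(im,T@np.array(im['tool_from_camera'])).reshape(-1,3)
q=W[(W[:,2]>.046)&(W[:,2]<.062)&(abs(W[:,0]-.556)<.085)&(abs(W[:,1]+.291)<.085)]
print(len(q),np.median(q[:,2]),cv2.minAreaRect(q[:,:2].astype(np.float32)))
cv2.imwrite('pics/w1.png',im['color'][...,::-1])"
```

```text
time: 3.7
position: [0.5567, -0.2896, 0.1197]
tool_rot: [0.285, -3.127, -0.003]
ft_force: [0.9, 0.5, 0.3]
grip_width: 0.999
grip_force: 0.0
t 3.7 p [ 0.5567 -0.2896  0.1197] f [0.86 0.54 0.26] w 0.999 gf 0.0 q [-0.05  0.4   0.62  1.66 -0.25  1.16  2.38]
slide [ 0.001  -0.0083  0.3828] angular [ 0.0046 -0.0034  0.0043]
11429 0.051134531239596326 ((0.5431993007659912, -0.29369238018989563), (0.09225429594516754, 0.05426349863409996), 10.688247680664062)
```

View pics/w1.png

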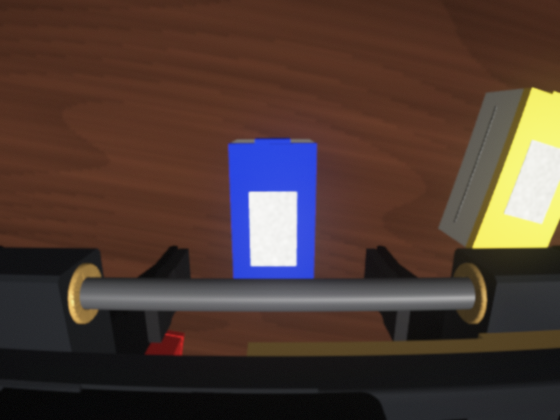

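```bash
python3 -m inch '[{"slide":[0,-0.008,0.15],"angular":[0,0,0],"claw":1},{"slide":[0,-0.008,0.28],"angular":[0,0,0],"claw":1},{"slide":[0,-0.008,0.36],"angular":[0,0,0],"claw":1},{"slide":[0,-0.008,0.38],"angular":[0,0,0],"claw":1},{"slide":[0,-0.008,0.38],"angular":[0,0,0],"claw":1},{"slide":[0,-0.008,0.38],"angular":[0,0,0],"claw":-1},{"slide":[0,-0.008,0.38],"angular":[0,0,0],"claw":-1},{"slide":[0,-0.008,0.38],"angular":[0,0,0],"claw":-1},{"slide":[0,-0.008,0.38],"angular":[0,0,0],"claw":-1},{"slide":[0,-0.008,0.38],"angular":[0,0,0],"claw":-1}]' 25
python3 -m inch '[{"slide":[0,0,0],"angular":[0,0,0],"claw":-1},{"slide":[0,0,0],"angular":[0,0,0],"claw":-1},{"slide":[0,0,0],"angular":[0,0,0],"claw":-1},{"slide":[0,0,0],"angular":[0,0,0],"claw":-1}]'
```

```text
time: 4.75
position: [0.5571, -0.2932, 0.0264]
tool_rot: [-0.284, 3.128, 0.002]
ft_force: [-2.1, 4.5, 2.5]
grip_width: 0.628
grip_force: 2.4
time: 5.15
position: [0.5571, -0.2929, 0.0264]
tool_rot: [-0.285, 3.129, 0.002]
ft_force: [-2.1, 2.8, 5.6]
grip_width: 0.616
grip_force: 25.0
```

```bash
python3 -m inch '[{"slide":[0,0,-0.04],"angular":[0,0,0],"claw":-1},{"slide":[0,0,-0.1],"angular":[0,0,0],"claw":-1},{"slide":[0,0,-0.16],"angular":[0,0,0],"claw":-1},{"slide":[0,0,-0.2],"angular":[0,0,0],"claw":-1},{"slide":[0,0,-0.2],"angular":[0,0,0],"claw":-1},{"slide":[0,0,-0.2],"angular":[0,0,0],"claw":-1},{"slide":[0,0,-0.2],"angular":[0,0,0],"claw":-1},{"slide":[0,0,-0.2],"angular":[0,0,0],"claw":-1},{"slide":[0,0,-0.2],"angular":[0,0,0],"claw":-1},{"slide":[0,0,-0.2],"angular":[0,0,0],"claw":-1}]'
for i in 1 2 3; do python3 -m inch '[{"slide":[0,0,0],"angular":[0,0,0],"claw":-1},{"slide":[0,0,0],"angular":[0,0,0],"claw":-1}]' | grep -E "force|time"; done
```

```text
time: 6.15
position: [0.5567, -0.2935, 0.0757]
tool_rot: [0.284, -3.128, -0.0]
ft_force: [-0.9, 0.3, -4.5]
grip_width: 0.62
grip_force: 25.0
time: 6.35
ft_force: [0.4, 0.6, -3.9]
grip_force: 25.0
time: 6.55
ft_force: [-0.2, 0.5, -4.7]
grip_force: 25.0
time: 6.75
ft_force: [1.1, 0.0, -4.8]
grip_force: 25.0
```

```bash
python3 -m inch '[{"slide":[0,0,0.06],"angular":[0,0,0],"claw":-1},{"slide":[0,0,0.12],"angular":[0,0,0],"claw":-1},{"slide":[0,0,0.16],"angular":[0,0,0],"claw":-1},{"slide":[0,0,0.18],"angular":[0,0,0],"claw":-1},{"slide":[0,0,0.19],"angular":[0,0,0],"claw":-1},{"slide":[0,0,0.2],"angular":[0,0,0],"claw":-1},{"slide":[0,0,0.2],"angular":[0,0,0],"claw":-1}]'
python3 -m inch '[{"slide":[0,0,0],"angular":[0,0,0],"claw":1},{"slide":[0,0,0],"angular":[0,0,0],"claw":1},{"slide":[0,0,0],"angular":[0,0,0],"claw":1},{"slide":[0,0,0],"angular":[0,0,0],"claw":1},{"slide":[0,0,0],"angular":[0,0,0],"claw":1}]'
python3 -m inch '[{"slide":[0,0,-0.1],"angular":[0,0,0],"claw":1},{"slide":[0,0,-0.25],"angular":[0,0,0],"claw":1},{"slide":[0,0,-0.4],"angular":[0,0,0],"claw":1},{"slide":[0,0,-0.45],"angular":[0,0,0],"claw":1},{"slide":[0,0,-0.45],"angular":[0,0,0],"claw":1}]'
python3 -c "
from h import *
plan((.4943,-.1273,.12,-3.9))"
```

```text
time: 7.45
position: [0.5574, -0.294, 0.0266]
tool_rot: [-0.284, 3.128, -0.001]
ft_force: [-0.0, -0.3, -3.7]
grip_width: 0.617
grip_force: 25.0
time: 7.95
position: [0.5572, -0.2937, 0.0263]
tool_rot: [-0.284, 3.128, -0.0]
ft_force: [0.3, -0.1, -1.0]
grip_width: 0.961
grip_force: 0.0
time: 8.45
position: [0.5583, -0.2944, 0.1409]
tool_rot: [-0.284, 3.124, -0.003]
ft_force: [-0.6, -1.3, -0.4]
grip_width: 1.005
grip_force: 0.0
t 8.45 p [ 0.5583 -0.2944  0.1409] f [-0.65 -1.26 -0.39] w 1.005 gf 0.0 q [-0.06  0.38  0.63  1.64 -0.24  1.19  2.38]
slide [0.1317 0.7036 0.0817] angular [-0.003   0.0084  0.4761]
```

```bash
python3 -m inch '[{"slide":[0.13,0.70,0.08],"angular":[0,0,0.476],"claw":1},{"slide":[0.13,0.70,0.08],"angular":[0,0,0.476],"claw":1},{"slide":[0.13,0.70,0.08],"angular":[0,0,0.476],"claw":1},{"slide":[0.13,0.70,0.08],"angular":[0,0,0.476],"claw":1},{"slide":[0.13,0.70,0.08],"angular":[0,0,0.476],"claw":1},{"slide":[0.13,0.70,0.08],"angular":[0,0,0.476],"claw":1},{"slide":[0.13,0.70,0.08],"angular":[0,0,0.476],"claw":1}]' | grep ft_
python3 -c "
from h import *
plan((.4943,-.1273,.024,-3.9))"
```

```text
ft_force: [-0.2, 0.2, 1.2]
t 9.15 p [ 0.4934 -0.1286  0.1181] f [-0.24  0.22  1.23] w 1.001 gf 0.0 q [-0.39  0.12  0.63  1.96 -0.08  1.09  1.78]
slide [-0.0035  0.0057  0.3762] angular [-0.0018 -0.001  -0.0027]
```

```bash
python3 -m inch '[{"slide":[-0.003,0.004,0.15],"angular":[0,0,0],"claw":1},{"slide":[-0.003,0.004,0.28],"angular":[0,0,0],"claw":1},{"slide":[-0.003,0.004,0.35],"angular":[0,0,0],"claw":1},{"slide":[-0.003,0.004,0.37],"angular":[0,0,0],"claw":1},{"slide":[-0.003,0.004,0.37],"angular":[0,0,0],"claw":1},{"slide":[-0.003,0.004,0.37],"angular":[0,0,0],"claw":-1},{"slide":[-0.003,0.004,0.37],"angular":[0,0,0],"claw":-1},{"slide":[-0.003,0.004,0.37],"angular":[0,0,0],"claw":-1},{"slide":[-0.003,0.004,0.37],"angular":[0,0,0],"claw":-1},{"slide":[-0.003,0.004,0.37],"angular":[0,0,0],"claw":-1}]' 25
python3 -m inch '[{"slide":[0,0,0],"angular":[0,0,0],"claw":-1},{"slide":[0,0,0],"angular":[0,0,0],"claw":-1},{"slide":[0,0,0],"angular":[0,0,0],"claw":-1},{"slide":[0,0,0],"angular":[0,0,0],"claw":-1}]'
python3 -m inch '[{"slide":[0,0,-0.04],"angular":[0,0,0],"claw":-1},{"slide":[0,0,-0.1],"angular":[0,0,0],"claw":-1},{"slide":[0,0,-0.16],"angular":[0,0,0],"claw":-1},{"slide":[0,0,-0.2],"angular":[0,0,0],"claw":-1},{"slide":[0,0,-0.2],"angular":[0,0,0],"claw":-1},{"slide":[0,0,-0.2],"angular":[0,0,0],"claw":-1},{"slide":[0,0,-0.2],"angular":[0,0,0],"claw":-1},{"slide":[0,0,-0.2],"angular":[0,0,0],"claw":-1},{"slide":[0,0,-0.2],"angular":[0,0,0],"claw":-1},{"slide":[0,0,-0.2],"angular":[0,0,0],"claw":-1}]'
for i in 1 2 3; do python3 -m inch '[{"slide":[0,0,0],"angular":[0,0,0],"claw":-1},{"slide":[0,0,0],"angular":[0,0,0],"claw":-1}]' | grep -E "ft_force"; done
```

```text
time: 10.15
position: [0.4946, -0.1264, 0.0265]
tool_rot: [0.106, 3.139, -0.0]
ft_force: [-0.2, -1.4, 1.5]
grip_width: 0.633
grip_force: 0.9
time: 10.55
position: [0.4946, -0.1265, 0.0264]
tool_rot: [0.107, 3.139, -0.0]
ft_force: [-1.3, 0.5, 5.3]
grip_width: 0.618
grip_force: 25.0
time: 11.55
position: [0.4941, -0.1264, 0.0757]
tool_rot: [-0.107, -3.139, 0.0]
ft_force: [0.4, 0.1, -0.5]
grip_width: 0.617
grip_force: 25.0
ft_force: [0.2, 0.7, -2.0]
ft_force: [0.9, 0.1, -0.6]
ft_force: [-0.2, 0.3, -0.9]
```

Yellow is light (about 1–1.5 N). Put it back and go on to green.

```bash
python3 -m inch '[{"slide":[0,0,0.06],"angular":[0,0,0],"claw":-1},{"slide":[0,0,0.12],"angular":[0,0,0],"claw":-1},{"slide":[0,0,0.16],"angular":[0,0,0],"claw":-1},{"slide":[0,0,0.18],"angular":[0,0,0],"claw":-1},{"slide":[0,0,0.19],"angular":[0,0,0],"claw":-1},{"slide":[0,0,0.2],"angular":[0,0,0],"claw":-1},{"slide":[0,0,0.2],"angular":[0,0,0],"claw":-1}]'
python3 -m inch '[{"slide":[0,0,0],"angular":[0,0,0],"claw":1},{"slide":[0,0,0],"angular":[0,0,0],"claw":1},{"slide":[0,0,0],"angular":[0,0,0],"claw":1},{"slide":[0,0,0],"angular":[0,0,0],"claw":1},{"slide":[0,0,0],"angular":[0,0,0],"claw":1}]'
python3 -m inch '[{"slide":[0,0,-0.1],"angular":[0,0,0],"claw":1},{"slide":[0,0,-0.25],"angular":[0,0,0],"claw":1},{"slide":[0,0,-0.4],"angular":[0,0,0],"claw":1},{"slide":[0,0,-0.45],"angular":[0,0,0],"claw":1},{"slide":[0,0,-0.45],"angular":[0,0,0],"claw":1}]'
python3 -c "
from h import *
plan((.5186,.0554,.12,-5.0))"
```

```text
time: 12.85
position: [0.4949, -0.1266, 0.0266]
tool_rot: [0.107, 3.139, 0.0]
ft_force: [0.2, -0.4, -2.2]
grip_width: 0.621
grip_force: 25.0
time: 13.35
position: [0.4943, -0.1264, 0.0261]
tool_rot: [0.107, 3.14, 0.0]
ft_force: [0.1, -0.1, -0.7]
grip_width: 0.961
grip_force: 0.0
time: 13.85
position: [0.4958, -0.1265, 0.1405]
tool_rot: [0.106, 3.135, 0.001]
ft_force: [0.1, 0.8, -0.7]
grip_width: 0.999
grip_force: 0.0
t 13.85 p [ 0.4958 -0.1265  0.1405] f [ 0.15  0.85 -0.68] w 0.999 gf 0.0 q [-0.4   0.1   0.64  1.93 -0.07  1.13  1.76]
slide [-0.0412  0.7321  0.0828] angular [0.0016 0.0086 0.0372]
```

```bash
python3 -m inch '[{"slide":[-0.04,0.73,0.08],"angular":[0,0,0.037],"claw":1},{"slide":[-0.04,0.73,0.08],"angular":[0,0,0.037],"claw":1},{"slide":[-0.04,0.73,0.08],"angular":[0,0,0.037],"claw":1},{"slide":[-0.04,0.73,0.08],"angular":[0,0,0.037],"claw":1},{"slide":[-0.04,0.73,0.08],"angular":[0,0,0.037],"claw":1},{"slide":[-0.04,0.73,0.08],"angular":[0,0,0.037],"claw":1},{"slide":[-0.04,0.73,0.08],"angular":[0,0,0.037],"claw":1}]' | grep ft_
python3 -c "
from h import *
plan((.5186,.0554,.024,-5.0))"
```

```text
ft_force: [0.6, 0.4, -0.7]
t 14.55 p [0.516  0.0533 0.1175] f [ 0.62  0.42 -0.69] w 0.996 gf 0.0 q [-0.61  0.14  0.49  1.93 -0.07  1.09  1.39]
slide [-0.0102  0.0099  0.3741] angular [-0.0026 -0.0031 -0.0042]
```

```bash
python3 -m inch '[{"slide":[-0.007,0.007,0.15],"angular":[0,0,0],"claw":1},{"slide":[-0.007,0.007,0.28],"angular":[0,0,0],"claw":1},{"slide":[-0.007,0.007,0.35],"angular":[0,0,0],"claw":1},{"slide":[-0.007,0.007,0.37],"angular":[0,0,0],"claw":1},{"slide":[-0.007,0.007,0.37],"angular":[0,0,0],"claw":1},{"slide":[-0.007,0.007,0.37],"angular":[0,0,0],"claw":-1},{"slide":[-0.007,0.007,0.37],"angular":[0,0,0],"claw":-1},{"slide":[-0.007,0.007,0.37],"angular":[0,0,0],"claw":-1},{"slide":[-0.007,0.007,0.37],"angular":[0,0,0],"claw":-1},{"slide":[-0.007,0.007,0.37],"angular":[0,0,0],"claw":-1}]' 25
python3 -m inch '[{"slide":[0,0,0],"angular":[0,0,0],"claw":-1},{"slide":[0,0,0],"angular":[0,0,0],"claw":-1},{"slide":[0,0,0],"angular":[0,0,0],"claw":-1},{"slide":[0,0,0],"angular":[0,0,0],"claw":-1}]'
python3 -m inch '[{"slide":[0,0,-0.04],"angular":[0,0,0],"claw":-1},{"slide":[0,0,-0.1],"angular":[0,0,0],"claw":-1},{"slide":[0,0,-0.16],"angular":[0,0,0],"claw":-1},{"slide":[0,0,-0.2],"angular":[0,0,0],"claw":-1},{"slide":[0,0,-0.2],"angular":[0,0,0],"claw":-1},{"slide":[0,0,-0.2],"angular":[0,0,0],"claw":-1},{"slide":[0,0,-0.2],"angular":[0,0,0],"claw":-1},{"slide":[0,0,-0.2],"angular":[0,0,0],"claw":-1},{"slide":[0,0,-0.2],"angular":[0,0,0],"claw":-1},{"slide":[0,0,-0.2],"angular":[0,0,0],"claw":-1}]'
for i in 1 2 3; do python3 -m inch '[{"slide":[0,0,0],"angular":[0,0,0],"claw":-1},{"slide":[0,0,0],"angular":[0,0,0],"claw":-1}]' | grep -E "ft_force"; done
```

```text
time: 15.55
position: [0.5188, 0.0566, 0.0265]
tool_rot: [0.137, 3.138, 0.0]
ft_force: [-0.3, -2.1, 1.3]
grip_width: 0.631
grip_force: 0.9
time: 15.95
position: [0.5188, 0.0565, 0.0264]
tool_rot: [0.137, 3.138, 0.0]
ft_force: [-1.4, -1.8, 5.6]
grip_width: 0.618
grip_force: 25.0
time: 16.95
position: [0.5184, 0.0565, 0.0758]
tool_rot: [-0.137, -3.138, 0.0]
ft_force: [0.3, -0.0, -2.3]
grip_width: 0.619
grip_force: 25.0
ft_force: [0.0, -0.4, -2.2]
ft_force: [-0.0, 0.0, -1.7]
ft_force: [0.3, 0.7, -2.1]
```

Green is light too (about 2 N against blue's 4.5 N), so blue is the full one.

```bash
python3 -m inch '[{"slide":[0,0,0.06],"angular":[0,0,0],"claw":-1},{"slide":[0,0,0.12],"angular":[0,0,0],"claw":-1},{"slide":[0,0,0.16],"angular":[0,0,0],"claw":-1},{"slide":[0,0,0.18],"angular":[0,0,0],"claw":-1},{"slide":[0,0,0.19],"angular":[0,0,0],"claw":-1},{"slide":[0,0,0.2],"angular":[0,0,0],"claw":-1},{"slide":[0,0,0.2],"angular":[0,0,0],"claw":-1}]' | grep pos
python3 -m inch '[{"slide":[0,0,0],"angular":[0,0,0],"claw":1},{"slide":[0,0,0],"angular":[0,0,0],"claw":1},{"slide":[0,0,0],"angular":[0,0,0],"claw":1},{"slide":[0,0,0],"angular":[0,0,0],"claw":1},{"slide":[0,0,0],"angular":[0,0,0],"claw":1}]' | grep grip
python3 -m inch '[{"slide":[0,0,-0.1],"angular":[0,0,0],"claw":1},{"slide":[0,0,-0.25],"angular":[0,0,0],"claw":1},{"slide":[0,0,-0.4],"angular":[0,0,0],"claw":1},{"slide":[0,0,-0.45],"angular":[0,0,0],"claw":1},{"slide":[0,0,-0.45],"angular":[0,0,0],"claw":1}]'
python3 -c "
from h import *
plan((.5572,-.2935,.13,10.3))"
```

```text
position: [0.5191, 0.0566, 0.0266]
grip_width: 0.961
grip_force: 0.0
time: 19.25
position: [0.5201, 0.0569, 0.1406]
tool_rot: [0.137, 3.134, 0.003]
ft_force: [0.3, 0.2, -0.4]
grip_width: 1.0
grip_force: 0.0
t 19.25 p [0.5201 0.0569 0.1406] f [ 0.3   0.24 -0.36] w 1.0 gf 0.0 q [-0.62  0.12  0.5   1.9  -0.06  1.13  1.38]
slide [-0.2699 -1.3836  0.0407] angular [ 0.0029  0.0084 -0.5101]
```

```bash
python3 -m inch '[{"slide":[-0.14,-0.7,0],"angular":[0,0,-0.51],"claw":1},{"slide":[-0.14,-0.7,0],"angular":[0,0,-0.51],"claw":1},{"slide":[-0.14,-0.7,0],"angular":[0,0,-0.51],"claw":1},{"slide":[-0.14,-0.7,0],"angular":[0,0,-0.51],"claw":1},{"slide":[-0.14,-0.7,0],"angular":[0,0,-0.51],"claw":1}]' >/dev/null
python3 -c "
from h import *
plan((.5572,-.2935,.12,10.3))"
```

```text
t 19.75 p [ 0.5363 -0.1283  0.1369] f [-0.46  0.34  0.99] w 0.997 gf 0.0 q [-0.37  0.2   0.62  1.84 -0.12  1.14  2.03]
slide [ 0.0289 -0.6652  0.0701] angular [-0.0069 -0.006  -0.0194]
```

```bash
python3 -m inch '[{"slide":[0.02,-0.65,0.06],"angular":[0,0,-0.01],"claw":1},{"slide":[0.02,-0.65,0.06],"angular":[0,0,-0.01],"claw":1},{"slide":[0.02,-0.65,0.06],"angular":[0,0,-0.01],"claw":1},{"slide":[0.02,-0.65,0.06],"angular":[0,0,-0.01],"claw":1},{"slide":[0.02,-0.65,0.06],"angular":[0,0,-0.01],"claw":1},{"slide":[0.02,-0.65,0.06],"angular":[0,0,-0.01],"claw":1},{"slide":[0.02,-0.65,0.06],"angular":[0,0,-0.01],"claw":1}]' >/dev/null
python3 -c "
from h import *
plan((.5572,-.2935,.024,10.3))"
```

```text
t 20.45 p [ 0.5627 -0.2786  0.1228] f [-0.48  0.41 -0.89] w 1.006 gf 0.0 q [-0.11  0.4   0.66  1.66 -0.27  1.17  2.38]
slide [ 0.0325 -0.0555  0.3951] angular [ 0.0044 -0.0007  0.0158]
```

```bash
python3 -m inch '[{"slide":[0.03,-0.05,0.05],"angular":[0,0,0.016],"claw":1},{"slide":[0.03,-0.05,0.05],"angular":[0,0,0.016],"claw":1},{"slide":[0.03,-0.05,0.05],"angular":[0,0,0.016],"claw":1},{"slide":[0.03,-0.05,0.05],"angular":[0,0,0.016],"claw":1}]' >/dev/null
python3 -c "
from h import *
plan((.5572,-.2935,.024,10.3))"
```

```text
t 20.85 p [ 0.5573 -0.295   0.1111] f [-0.15 -0.34  0.34] w 1.0 gf 0.0 q [-0.08  0.42  0.67  1.67 -0.28  1.15  2.41]
slide [-0.0005  0.0058  0.3486] angular [ 0.0005  0.0008 -0.0062]
```

```bash
python3 -m inch '[{"slide":[0,0.005,0.15],"angular":[0,0,0],"claw":1},{"slide":[0,0.005,0.26],"angular":[0,0,0],"claw":1},{"slide":[0,0.005,0.32],"angular":[0,0,0],"claw":1},{"slide":[0,0.005,0.34],"angular":[0,0,0],"claw":1},{"slide":[0,0.005,0.34],"angular":[0,0,0],"claw":1},{"slide":[0,0.005,0.34],"angular":[0,0,0],"claw":-1},{"slide":[0,0.005,0.34],"angular":[0,0,0],"claw":-1},{"slide":[0,0.005,0.34],"angular":[0,0,0],"claw":-1},{"slide":[0,0.005,0.34],"angular":[0,0,0],"claw":-1},{"slide":[0,0.005,0.34],"angular":[0,0,0],"claw":-1}]' 25
python3 -m inch '[{"slide":[0,0,0],"angular":[0,0,0],"claw":-1},{"slide":[0,0,0],"angular":[0,0,0],"claw":-1},{"slide":[0,0,0],"angular":[0,0,0],"claw":-1},{"slide":[0,0,0],"angular":[0,0,0],"claw":-1}]'
python3 -m inch '[{"slide":[0,0,-0.05],"angular":[0,0,0],"claw":-1},{"slide":[0,0,-0.15],"angular":[0,0,0],"claw":-1},{"slide":[0,0,-0.27],"angular":[0,0,0],"claw":-1},{"slide":[0,0,-0.4],"angular":[0,0,0],"claw":-1},{"slide":[0,0,-0.55],"angular":[0,0,0],"claw":-1},{"slide":[0,0,-0.7],"angular":[0,0,0],"claw":-1},{"slide":[0,0,-0.82],"angular":[0,0,0],"claw":-1},{"slide":[0,0,-0.9],"angular":[0,0,0],"claw":-1},{"slide":[0,0,-0.92],"angular":[0,0,0],"claw":-1},{"slide":[0,0,-0.92],"angular":[0,0,0],"claw":-1}]'
python3 -c "
from h import *
plan((.4965,.394,.25,-7.7))"
```

```text
time: 21.85
position: [0.5571, -0.294, 0.0264]
tool_rot: [-0.277, 3.129, -0.0]
ft_force: [-0.3, 0.8, -0.8]
grip_width: 0.632
grip_force: 0.0
time: 22.25
position: [0.5571, -0.294, 0.0264]
tool_rot: [-0.277, 3.129, -0.0]
ft_force: [-1.4, 0.9, 3.6]
grip_width: 0.619
grip_force: 25.0
time: 23.25
position: [0.5567, -0.294, 0.256]
tool_rot: [-0.276, 3.129, 0.0]
ft_force: [-0.5, 0.1, -4.5]
grip_width: 0.62
grip_force: 25.0
t 23.25 p [ 0.5567 -0.294   0.256 ] f [-0.48  0.09 -4.45] w 0.62 gf 25.0 q [-0.12  0.31  0.71  1.5  -0.2   1.41  2.35]
slide [-0.2452  2.7517  0.0245] angular [3.000e-04 2.000e-04 5.932e-01]
```

```bash
python3 -m inch '[{"slide":[-0.01,0.04,0],"angular":[0,0,0.02],"claw":-1},{"slide":[-0.02,0.12,0],"angular":[0,0,0.05],"claw":-1},{"slide":[-0.02,0.22,0],"angular":[0,0,0.08],"claw":-1},{"slide":[-0.03,0.33,0],"angular":[0,0,0.11],"claw":-1},{"slide":[-0.04,0.45,0],"angular":[0,0,0.14],"claw":-1},{"slide":[-0.05,0.57,0],"angular":[0,0,0.17],"claw":-1},{"slide":[-0.06,0.69,0],"angular":[0,0,0.2],"claw":-1},{"slide":[-0.07,0.81,0],"angular":[0,0,0.23],"claw":-1},{"slide":[-0.08,0.92,0],"angular":[0,0,0.26],"claw":-1},{"slide":[-0.09,1,0],"angular":[0,0,0.29],"claw":-1}]' >/dev/null
python3 -m inch '[{"slide":[0,0.11,0],"angular":[0,0,0.03],"claw":-1},{"slide":[0,0.22,0],"angular":[0,0,0.06],"claw":-1},{"slide":[0,0.34,0],"angular":[0,0,0.09],"claw":-1},{"slide":[0,0.46,0],"angular":[0,0,0.12],"claw":-1},{"slide":[0,0.58,0],"angular":[0,0,0.15],"claw":-1},{"slide":[0,0.7,0],"angular":[0,0,0.18],"claw":-1},{"slide":[0,0.81,0],"angular":[0,0,0.21],"claw":-1},{"slide":[0,0.9,0],"angular":[0,0,0.24],"claw":-1},{"slide":[0,0.95,0],"angular":[0,0,0.26],"claw":-1},{"slide":[0,0.97,0],"angular":[0,0,0.28],"claw":-1}]'
python3 -c "
from h import *
plan((.4965,.394,.25,-7.7))"
```

```text
time: 25.25
position: [0.528, 0.2001, 0.2546]
tool_rot: [-0.188, -3.134, 0.002]
ft_force: [-0.5, 0.0, -3.9]
grip_width: 0.618
grip_force: 25.0
t 25.25 p [0.528  0.2001 0.2546] f [-0.48  0.05 -3.89] w 0.618 gf 25.0 q [-0.75  0.13  0.38  1.65 -0.05  1.37  1.08]
slide [0.2178 0.7548 0.0179] angular [-0.0026 -0.0042  0.0274]
```

```bash
python3 -m inch '[{"slide":[0.02,0.07,0],"angular":[0,0,0],"claw":-1},{"slide":[0.05,0.17,0],"angular":[0,0,0.01],"claw":-1},{"slide":[0.08,0.28,0],"angular":[0,0,0.02],"claw":-1},{"slide":[0.11,0.39,0],"angular":[0,0,0.02],"claw":-1},{"slide":[0.145,0.5,0],"angular":[0,0,0.02],"claw":-1},{"slide":[0.175,0.61,0],"angular":[0,0,0.02],"claw":-1},{"slide":[0.2,0.69,0],"angular":[0,0,0.02],"claw":-1},{"slide":[0.212,0.735,0],"angular":[0,0,0.02],"claw":-1},{"slide":[0.217,0.755,0],"angular":[0,0,0.02],"claw":-1},{"slide":[0.217,0.755,0],"angular":[0,0,0.02],"claw":-1}]' >/dev/null
python3 -m inch '[{"slide":[0,0,0],"angular":[0,0,0],"claw":-1}]'
python3 - <<'E'
from h import *
plan((.4965,.3945,.18,-7.7))
im=ctrl.get_image("side"); W=cloud(im,im["extrinsics"]).reshape(-1,3)
cv2.imwrite("pics/s2.png",im["color"][...,::-1])
q=W[(abs(W[:,0]-.4965)<.11)&(abs(W[:,1]-.394)<.11)&(W[:,2]>.13)&(W[:,2]<.16)]
print("pan z",np.median(q[:,2]),len(q))
E
```

```text
time: 26.35
position: [0.4993, 0.3906, 0.2562]
tool_rot: [0.211, 3.134, -0.002]
ft_force: [-0.0, -0.8, -5.3]
grip_width: 0.62
grip_force: 25.0
t 26.35 p [0.4993 0.3906 0.2562] f [-0.01 -0.79 -5.26] w 0.62 gf 25.0 q [-0.93  0.28  0.27  1.47 -0.07  1.4   0.79]
slide [0.0134 0.0142 0.3047] angular [-0.0019  0.0013 -0.0006]
pan z 0.14561955565585633 3720
```

View pics/s2.png

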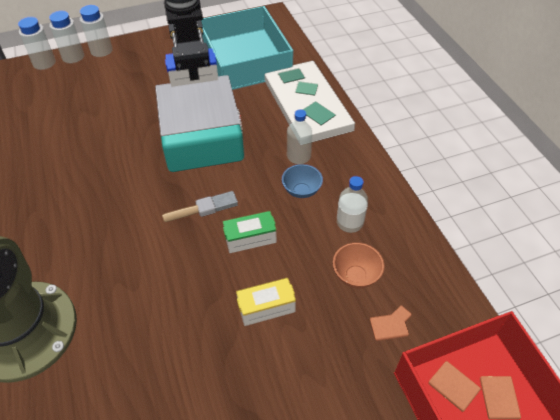

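```bash
python3 -m inch '[{"slide":[0.006,0.007,0.04],"angular":[0,0,0],"claw":-1},{"slide":[0.012,0.014,0.1],"angular":[0,0,0],"claw":-1},{"slide":[0.012,0.014,0.16],"angular":[0,0,0],"claw":-1},{"slide":[0.012,0.014,0.22],"angular":[0,0,0],"claw":-1},{"slide":[0.012,0.014,0.265],"angular":[0,0,0],"claw":-1},{"slide":[0.012,0.014,0.29],"angular":[0,0,0],"claw":-1},{"slide":[0.012,0.014,0.3],"angular":[0,0,0],"claw":-1},{"slide":[0.012,0.014,0.3],"angular":[0,0,0],"claw":-1},{"slide":[0.012,0.014,0.3],"angular":[0,0,0],"claw":-1},{"slide":[0.012,0.014,0.3],"angular":[0,0,0],"claw":-1}]'
python3 -c "
from h import *
plan((.4965,.3945,.171,-7.7),(.4965,.3945,.1585,-7.7))"
```

```text
time: 27.4
position: [0.4963, 0.3966, 0.1819]
tool_rot: [0.208, 3.134, 0.002]
ft_force: [0.4, 0.1, -4.1]
grip_width: 0.621
grip_force: 25.0
t 27.4 p [0.4963 0.3966 0.1819] f [ 0.43  0.12 -4.08] w 0.621 gf 25.0 q [-0.93  0.32  0.26  1.57 -0.09  1.26  0.79]
slide [-0.002  -0.0082  0.0437] angular [0.0023 0.0018 0.0036]
slide [-0.002  -0.0083  0.0937] angular [0.0023 0.0018 0.0036]
```

Lower slowly: 2 mm per row, watching the force.

```bash
python3 -m inch '[{"slide":[-0.002,-0.008,0.012],"angular":[0,0,0],"claw":-1},{"slide":[-0.002,-0.008,0.022],"angular":[0,0,0],"claw":-1},{"slide":[-0.002,-0.008,0.032],"angular":[0,0,0],"claw":-1},{"slide":[-0.002,-0.008,0.04],"angular":[0,0,0],"claw":-1},{"slide":[-0.002,-0.008,0.046],"angular":[0,0,0],"claw":-1},{"slide":[-0.002,-0.008,0.052],"angular":[0,0,0],"claw":-1},{"slide":[-0.002,-0.008,0.058],"angular":[0,0,0],"claw":-1},{"slide":[-0.002,-0.008,0.064],"angular":[0,0,0],"claw":-1},{"slide":[-0.002,-0.008,0.068],"angular":[0,0,0],"claw":-1},{"slide":[-0.002,-0.008,0.068],"angular":[0,0,0],"claw":-1}]'
python3 -m inch '[{"slide":[0,0,0],"angular":[0,0,0],"claw":-1},{"slide":[0,0,0],"angular":[0,0,0],"claw":-1}]'
```

```text
time: 28.4
position: [0.4961, 0.3942, 0.1641]
tool_rot: [0.208, 3.135, 0.0]
ft_force: [-0.8, -1.0, -1.1]
grip_width: 0.616
grip_force: 25.0
time: 28.6
position: [0.4961, 0.3942, 0.1642]
tool_rot: [0.208, 3.135, 0.0]
ft_force: [-1.8, -1.1, -1.6]
grip_width: 0.623
grip_force: 25.0
```

```bash
python3 -m inch '[{"slide":[0,0,0.005],"angular":[0,0,0],"claw":-1},{"slide":[0,0,0.01],"angular":[0,0,0],"claw":-1},{"slide":[0,0,0.015],"angular":[0,0,0],"claw":-1},{"slide":[0,0,0.02],"angular":[0,0,0],"claw":-1},{"slide":[0,0,0.02],"angular":[0,0,0],"claw":-1},{"slide":[0,0,0.02],"angular":[0,0,0],"claw":-1}]'
for i in 1 2 3; do python3 -m inch '[{"slide":[0,0,0],"angular":[0,0,0],"claw":-1},{"slide":[0,0,0],"angular":[0,0,0],"claw":-1}]' | grep -E "ft_force"; done
```

```text
time: 29.2
position: [0.4962, 0.3944, 0.1592]
tool_rot: [0.208, 3.134, 0.0]
ft_force: [-0.9, 0.1, -0.3]
grip_width: 0.616
grip_force: 25.0
ft_force: [-1.0, 0.3, -0.2]
ft_force: [-0.6, -1.0, 0.6]
ft_force: [-0.5, -1.3, 0.2]
```

```bash
python3 -m inch '[{"slide":[0,0,0],"angular":[0,0,0],"claw":-1},{"slide":[0,0,0],"angular":[0,0,0],"claw":-1}]' 3 | grep grip
python3 -m inch '[{"slide":[0,0,0],"angular":[0,0,0],"claw":0.5},{"slide":[0,0,0],"angular":[0,0,0],"claw":0.8},{"slide":[0,0,0],"angular":[0,0,0],"claw":1},{"slide":[0,0,0],"angular":[0,0,0],"claw":1},{"slide":[0,0,0],"angular":[0,0,0],"claw":1},{"slide":[0,0,0],"angular":[0,0,0],"claw":1}]'
python3 -m inch '[{"slide":[0,0,-0.05],"angular":[0,0,0],"claw":1},{"slide":[0,0,-0.15],"angular":[0,0,0],"claw":1},{"slide":[0,0,-0.3],"angular":[0,0,0],"claw":1},{"slide":[0,0,-0.45],"angular":[0,0,0],"claw":1},{"slide":[0,0,-0.55],"angular":[0,0,0],"claw":1},{"slide":[0,0,-0.6],"angular":[0,0,0],"claw":1},{"slide":[0,0,-0.6],"angular":[0,0,0],"claw":1}]'
python3 -m inch '[{"slide":[0.2,-0.5,0],"angular":[0,0,0],"claw":1},{"slide":[0.3,-1,0],"angular":[0,0,0],"claw":1},{"slide":[0.3,-1,0],"angular":[0,0,0],"claw":1},{"slide":[0.3,-1,0],"angular":[0,0,0],"claw":1},{"slide":[0.3,-1,0],"angular":[0,0,0],"claw":1},{"slide":[0.3,-1,0],"angular":[0,0,0],"claw":1},{"slide":[0.3,-1,0],"angular":[0,0,0],"claw":1},{"slide":[0.3,-1,0],"angular":[0,0,0],"claw":1}]'
python3 - <<'E'
from h import *
im=ctrl.get_image("top"); W=cloud(im,im["extrinsics"]).reshape(-1,3)
cv2.imwrite("pics/t3.png",im["color"][...,::-1])
for n,c,zr,hs in [("box",(.4965,.394),(.175,.195),.1),("pan",(.4965,.394),(.125,.145),.12),("yellow",(.494,-.126),(.046,.06),.075),("green",(.517,.056),(.046,.06),.075)]:
    q=W[(abs(W[:,0]-c[0])<hs)&(abs(W[:,1]-c[1])<hs)&(W[:,2]>zr[0])&(W[:,2]<zr[1])]
    print(n,len(q),np.median(q[:,2]) if len(q) else 0,cv2.minAreaRect(q[:,:2].astype(np.float32)) if len(q) else 0)
E
```

```text
grip_width: 0.622
grip_force: 3.0
time: 30.6
position: [0.4961, 0.3943, 0.1591]
tool_rot: [0.208, 3.135, 0.0]
ft_force: [-0.2, 0.5, -0.4]
grip_width: 0.988
grip_force: 0.0
time: 31.3
position: [0.4968, 0.3947, 0.3116]
tool_rot: [0.208, 3.132, 0.005]
ft_force: [0.6, -0.4, -0.3]
grip_width: 0.999
grip_force: 0.0
time: 32.1
position: [0.3886, 0.1575, 0.3084]
tool_rot: [-0.206, -3.134, -0.0]
ft_force: [-0.4, 0.9, 0.3]
grip_width: 1.0
grip_force: 0.0
box 2025 0.1848123038773104 ((0.4954162538051605, 0.3943030536174774), (0.057305242866277695, 0.11476080119609833), 83.41204071044922)
pan 7319 0.13281361155734395 ((0.49557286500930786, 0.3945009112358093), (0.19122765958309174, 0.18970505893230438), 82.26040649414062)
yellow 1465 0.05249484682538541 ((0.4944615960121155, -0.12596024572849274), (0.0547504797577858, 0.11446820944547653), 86.43924713134766)
green 1423 0.05253659445060099 ((0.5183221101760864, 0.05722877010703087), (0.0539398267865181, 0.11436506360769272), 85.07548522949219)
```

View pics/t3.png

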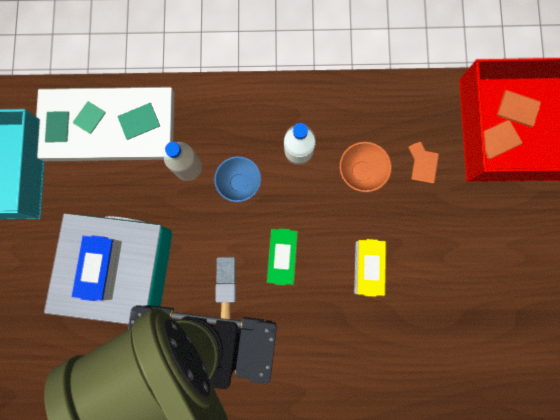

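The blue box stands at the pan's centre (column 92, row 267), the pan has sunk 12 mm, and the yellow (370, 268) and green (282, 257) boxes are back where they stood. The gripper is clear of everything.

```bash
python3 -c "
from bench import ctrl
print(ctrl.close_job())"
```

```text
the job is handed in; nothing more can be done
None
```

The blue box held the bronze find: it now stands upright in the middle of the scale's pan, which sank about 12 mm (less than half-way to its stop). The yellow and green boxes are back within 2 mm of where they stood, and the job was handed in at about 32 s.

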